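# Pin the lens carrier at the middle index hole of an inclined rail

## Task

Slide the lens carrier up the inclined rail until the hole in its plate lines up with the middle one of the rail's three index holes, then take the index pin (the one with the tall round knob) from the drilled stand and push it through both holes, fully home, with its flange flat on the carrier. Leave the two other headed pieces in the stand and the rest of the things on the table where they are.

Things in the scene. Friction and masses are not known exactly. Their poses are not given: they have to be found in the camera images.
- rail: Fixed aluminium rail 285 x 40 x 12 mm, sloping 30 degrees. x points up the slope, y across, z normal to its top face (leaning downhill). Origin on its underside, centre line, 112 mm above the table. Index holes 11.5 mm wide go through at x = 0, 40, 80 mm. A fixed black lens block stands at x = 138 mm, to 57 mm above the underside; off its lower end (x about -170 mm) stands a thin sample pedestal, 70 mm above the table.
- rail_hole_mid (a point): Centre of the mouth of the middle index hole, on the rail's top face (12 mm above its underside). Axes as the rail's. The other two index holes lie 40 mm up and 40 mm down the slope.
- carrier (a joint): Place of the lens carrier along the rail in m, growing up the slope: 0 at the lower stop, 0.050 with its hole over the lower index hole, 0.090 over the middle one, 0.130 over the upper one (end of travel). A friction brake (about 4 N) holds it wherever it is left; about 3 to 6 N along the rail moves it.
- carrier_hole (a point): Centre of the mouth of the 11.5 mm hole (bright steel rim) through the carrier's flat plate, on its top face. Axes as the rail's. The carrier is a black saddle 58 mm wide, reaching 13 mm uphill and 80 mm downhill of this hole; its plate is 12 mm thick and rides on the rail's top face, so with the holes in line this point is 12 mm (along the rail's z) above rail_hole_mid.
- lens_plate (a point): Centre of the square black lens plate standing on the carrier: 41 mm across the rail (y), 41 mm tall along the rail's z, 12.7 mm thick along x, with a round lens in it. It is 62 mm downhill of the carrier's hole; its centre is 24.5 mm and its upper edge 45 mm above the carrier's top face. Handy to hold by its two sides or its faces to slide the carrier. Axes as the rail's.
- pin_knob (a point): Centre of the index pin's knob, the place to grip. Steel with a black plastic knob, 60 g, round about its z axis, which points from nose to knob. Downwards: knob 22 mm wide, 28 mm tall; neck 14 mm wide; flange 24 mm wide, 4 mm thick, its underside 30 mm below this point; shank 10 mm wide, 32 mm long, its last 6 mm tapered to 5 mm. Starts upright in one of the stand's wells, flange on the stand.
- pin_flange (a point): Centre of the underside of the index pin's flange, where it comes to rest on the carrier; axes as the pin's.
- stand: Drilled aluminium block 50 x 195 x 40 mm (x, y, z) fixed to the table, with three wells 12 mm wide on its centre line at y = -65, 0 and +65 mm, the pieces in them in any order. Origin at the centre of its underside.
- thumbscrew: To be left alone: thumbscrew in the stand, with a thin flat disc head 34 mm wide and 8 mm tall. Origin on its axis at the stand's top face; it stands 22 mm above it.
- gauge_pin: To be left alone: gauge pin in the stand, a slim plain stem 11 mm wide without a knob, standing 37 mm above the stand. Origin on its axis at the stand's top face.
- balldriver: Ball driver lying flat, about 160 mm long along its x, origin under its middle. A bystander.
- fork: Black clamping fork lying flat, 75 x 32 x 9 mm with a screw head to 17 mm, origin under its middle. A bystander.
- iris: Iris on a short post with a small foot, 50 x 32 mm, 114 mm tall, origin under its foot. A bystander.
- beam_dump: Black finned cube, 50 mm, origin under its centre. A bystander.
- lens_box: Flat clear lens box, 70 x 70 x 26 mm, origin under its centre. A bystander.
- power_head: Black power-meter puck, 48 mm wide, 20 mm tall, origin under its centre. A bystander.
There are look-alikes about, which are no part of the job. What is shaped like the part that bears pin_knob but purple is not meant.

How it is judged:
On the way, in this order (a step that is already met when the one before it is completed fails the run):
1. the carrier's hole is brought over the middle index hole (within 2.5 mm) (x of carrier_hole in the frame of rail_hole_mid between -0.0025 and 0.0025 m and velocity of joint carrier between -0.01 and 0.01 m/s), for 0.2 s.
2. the index pin is through both holes, its flange on the carrier (x of carrier_hole in the frame of rail_hole_mid between -0.0025 and 0.0025 m and distance between pin_flange and carrier_hole below 0.0035 m and angle between the z axis of pin_flange and the z axis of rail, either way round below 0.1 rad), for 0.2 s.
At the end, for the whole second after the job is handed in: The carrier's hole is over the middle index hole (within 2.5 mm along the rail), the index pin goes through carrier and rail with the underside of its flange within 3.5 mm of the mouth of the carrier's hole and square to the rail within 0.10 rad, everything released and at rest (all of step 2 and velocity of joint carrier between -0.01 and 0.01 m/s); the robot touches nothing.
It fails at once if the thumbscrew or the gauge pin in the stand is pushed or pulled more than 15 mm (distance of any of thumbscrew, gauge_pin from where it was at the start of the episode above 0.015 m).
It fails at once if a bystander (ball driver lying on the table, clamping fork, iris on its post, beam dump, lens box, power-meter head) is moved more than 30 mm (distance of any of balldriver, fork, iris, beam_dump, lens_box, power_head from where it was at the start of the episode above 0.03 m).
It also fails if it takes over 67 s, if anything falls off the work surface, if the arm or the gripper's body presses on something with over 40 N, if the wrist force passes 120 N, or if a joint passes its speed limit or range.

## Robot

A 7-joint arm with a two-finger parallel gripper is mounted at the origin on the work surface. World frame = base frame: x ahead of the robot, y to its left, z up, the work surface at z = 0. Lengths are in m, angles in rad, forces in N, time in s.
With the tool pointing down it reaches from about 0.425 to 0.825 m from the base axis. Payload 3.6 kg.
Tool frame: the origin (TCP) lies on the centre line of the jaws, within the pads' length; the fingertips stand 17 mm ahead of it and the grasp point (between the pads) lies 2 mm behind it; x points along the fingers, y is the direction in which the jaws open and shut, and the axes are right-handed (so a half turn about x gives the same grasp; the last joint's range is limited). The gripper opens to 85 mm and grips with 20 to 120 N. Pads are 22 mm wide; open, the fingers measure 114 mm over their backs; the gripper's body (76 mm by 85 mm) begins 54 mm behind the grasp point. The pads swing forward as they close: fully open they stand 13 mm farther back than shut.
Start: joints at [-1.196, 0.615, -0.013, 1.423, 0.008, 1.103, -0.04], TCP at [0.254, 0.598, 0.248] pointing down, gripper open.
Joint ranges: [-3.12, 3.12], [-0.3, 2.06], [-1.34, 1.32], [0.26, 2.42], [-1.36, 4.5], [0.01, 1.98], [-2.84, 2.84]. Speed limits (rad/s): [2.79, 2.79, 3.14, 3.14, 3.14, 3.14, 3.14].

## Interface

Orientations are given as a 3x3 rotation matrix whose columns are the frame's x, y, z axes.
In Python, from workcell import robot gives the robot as it stands. The module is installed in compiled form; this text tells all that it offers.
- The arm moves only by the tool drive_tool, never from a script. Its argument "motion" is a list of rows, each a list of 3 entries, a list of its own where there are three numbers: the opening in per cent of the stroke, from 0 (shut) to 100 (fully open), then the shift along the tool's x, y, z in mm, then the turn about the tool's x in units of 6 degrees (1.0 is 6 degrees). In form: [[claw, [tx, ty, tz], spin], ...]. A call has 1 to 8 rows; each row is the pose to reach, as a shift and turn from the pose commanded when the call began, along the tool's axes at that moment; what a row does not reach only later rows make up. A row lasts 1/10 s, in which the tool goes at most 50 mm and 8.59 degrees, less where a joint would pass 70% of its speed; a pose out of reach is approached as far as the arm can. A call with a gripper value outside its range is refused whole. The fingers move at their own pace and stop on an object; "newtons" is the grip in N (left out, the last holds). Time passes only in rows, so rows that repeat a pose let the fingers close. It gives the time, the measured TCP pose, the force and the opening at its end, in the units of the state.
- robot.read_state(): the state, without advancing time (a new reading comes with each control period).
- robot.read_camera(name): name is "scene" or "top"; returns a dict with "pixels" (420x560x3 uint8, blue, green, red), "fx", "fy", "cx", "cy" (pixels), "dist" ([k1, k2, p1, p2, k3] as OpenCV has them; the pictures are not rectified), "rvec" (rotation vector, rad) and "tvec" (3), from world to camera coordinates, as OpenCV has them. Camera axes: x right, y down, z forward; pixel columns grow to the right and rows downward; lengths in m; the calibration is good to about 2 mm. A picture is of the moment at which its call begins. There is no depth.
- robot.sign_off(): hands the job in, once; it reports no verdict.
Trained networks look in the newest picture that a camera, given by its name, has taken for a name from the list of things; names that differ only in an ending like _2 or _b are one class to them, and where a whole thing is asked for, a point or a joint stands for the part that bears it (a point fixed in the world has none). Each returns a list of dicts, best first, with "p" (0 to 1); they miss things now and then, are a little off and sometimes report something else, mostly with a low value. They report only what shows in the picture. A call takes as long as a camera call. They do not tell look-alikes from the thing itself.
- robot.boxes_of(thing, camera): "pixel" ([column, row] in pixels, amid what is visible of it).
The state is a dict: "t": time; "joint_positions": joint angles; "joint_velocities": joint speeds; "effort": joint torques, N m; "position": TCP position; "tool_rot": TCP orientation; "force": force on the tool from outside, world axes, zero at the start; "wrist_torque": the same for the moment, N m; "grip_width": finger opening in m.
Only numpy, scipy, OpenCV 4.12 (cv2) and the standard library are available. Lean on these libraries where they do the work, as an engineer would, in place of code of your own. Each camera call takes 0.05 s, during which the arm holds its last target.

## Working session

There is one attempt and no reset: what is moved stays moved. The work goes in short steps, Python scripts to look and compute and a tool call to move; the robot and the scene stay as the last step left them, time stands still between calls to the robot, and variables do not carry over. Pictures are saved under pics/ and viewed, and the job is handed in when it is done.

Besides the shell and the picture viewer there is one more tool, called after "Emit:" by a JSON object that holds its "api" and its "payload", one argument or row to a line. drive_tool: Moves the arm, as the interface text tells. Its arguments: {"type":"object","properties":{"motion":{"type":"array"},"newtons":{"type":"number"}},"required":["motion"]}

```bash
mkdir -p pics; cat > h.py <<'E'
import numpy as np, cv2
from workcell import robot
def snap(cam,fn=None):
    c=robot.read_camera(cam)
    if fn: cv2.imwrite('pics/'+fn,c['pixels'])
    return c
def KD(c): return np.array([[c['fx'],0,c['cx']],[0,c['fy'],c['cy']],[0,0,1.]]),np.array(c['dist'],float)
def proj(c,P):
    K,d=KD(c); return cv2.projectPoints(np.array(P,float).reshape(-1,1,3),np.array(c['rvec'],float),np.array(c['tvec'],float),K,d)[0].reshape(-1,2)
def ray(c,px):
    K,d=KD(c); R=cv2.Rodrigues(np.array(c['rvec'],float))[0]; t=np.array(c['tvec'],float).ravel()
    u=cv2.undistortPoints(np.array([[px]],float),K,d).ravel(); v=R.T@np.array([u[0],u[1],1]); return -R.T@t, v/np.linalg.norm(v)
def tri(c1,p1,c2,p2):
    o1,v1=ray(c1,p1);o2,v2=ray(c2,p2)
    A=np.stack([v1,-v2],1); s=np.linalg.lstsq(A,o2-o1,rcond=None)[0]
    a=o1+s[0]*v1;b=o2+s[1]*v2; return (a+b)/2,np.linalg.norm(a-b)
def onz(c,px,z):
    o,v=ray(c,px); return o+v*(z-o[2])/v[2]
E
python3 - <<'E'
from h import *
import pickle
C={}
for n in('scene','top'):
    C[n]=snap(n,n+'0.png'); o,_=ray(C[n],[280,210]); print(n,o,C[n]['fx'])
pickle.dump(C,open('c0.pkl','wb'))
for th in ['rail','carrier','carrier_hole','lens_plate','pin_knob','pin_flange','stand','thumbscrew','gauge_pin','rail_hole_mid','balldriver','fork','iris','beam_dump','lens_box','power_head']:
    for n in('scene','top'):
        try:
            print(th,n,[(np.round(b['pixel']).tolist(),round(b['p'],2)) for b in robot.boxes_of(th,n)][:4])
        except Exception as e: print(th,n,e)
print(robot.read_state())
E
```

```text
scene [ 1.27331592 -0.38427602  0.73482583] 399.1275319577132
top [0.5421506  0.06682396 1.08134031] 420.6876956697496
rail scene []
rail top [([222.0, 220.0], 0.73)]
carrier scene [([271.0, 212.0], 0.72), ([168.0, 340.0], 0.24)]
carrier top [([263.0, 231.0], 0.87), ([462.0, 232.0], 0.3)]
carrier_hole scene [([266.0, 211.0], 0.9)]
carrier_hole top [([263.0, 228.0], 0.73)]
lens_plate scene [([269.0, 213.0], 0.74)]
lens_plate top [([266.0, 228.0], 0.78)]
pin_knob scene [([265.0, 209.0], 0.56), ([145.0, 265.0], 0.53), ([186.0, 267.0], 0.51)]
pin_knob top []
pin_flange scene [([292.0, 198.0], 0.62), ([145.0, 271.0], 0.61), ([184.0, 268.0], 0.58), ([244.0, 306.0], 0.5)]
pin_flange top [([404.0, 224.0], 0.45), ([368.0, 210.0], 0.43)]
stand scene [([119.0, 293.0], 0.73)]
stand top [([427.0, 227.0], 0.69)]
thumbscrew scene [([88.0, 287.0], 0.49)]
thumbscrew top [([462.0, 233.0], 0.47)]
gauge_pin scene [([119.0, 277.0], 0.61), ([248.0, 308.0], 0.25)]
gauge_pin top [([328.0, 156.0], 0.54), ([434.0, 228.0], 0.42)]
rail_hole_mid scene [([291.0, 199.0], 0.85)]
rail_hole_mid top [([224.0, 226.0], 
[... 684 characters left out ...]
_velocities': array([ 9.54215778e-05, -7.26749112e-04, -3.64598967e-04, -1.41830070e-04,
        4.49634231e-04,  1.13791569e-03, -1.50764041e-04]), 'effort': array([ 2.37710092e-04, -4.69096148e+01,  2.59221196e-01, -1.71338940e+01,
        1.01046602e-02,  1.78910457e-03,  2.37648374e-05]), 'position': array([0.25357935, 0.59848014, 0.24831131]), 'tool_rot': array([[-6.60263748e-05,  3.90119413e-01,  9.20764269e-01],
       [ 5.22609721e-06,  9.20764271e-01, -3.90119413e-01],
       [-9.99999998e-01, -2.09461670e-05, -6.28335289e-05]]), 'force': array([ 0.67070004, -0.45111746,  0.39746501]), 'wrist_torque': array([-0.02419544,  0.0491642 , -0.03237046]), 'grip_width': 0.08514158745031085}
```

View pics/scene0.png

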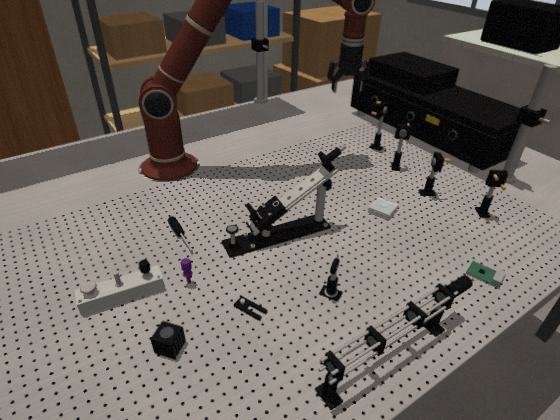

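View pics/top0.png

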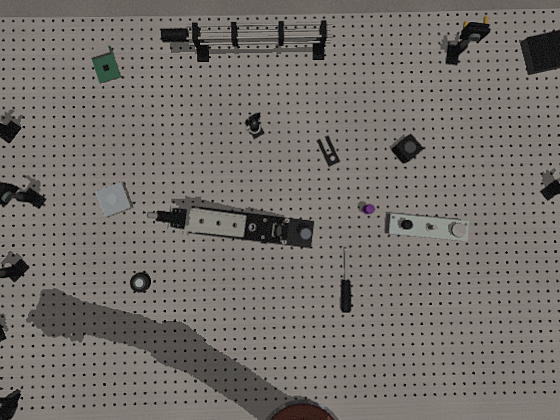

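```bash
python3 - <<'E'
import cv2
s=cv2.imread('pics/scene0.png');t=cv2.imread('pics/top0.png')
cv2.imwrite('pics/s_stand.png',cv2.resize(s[220:340,60:220],None,fx=5,fy=5,interpolation=cv2.INTER_CUBIC))
cv2.imwrite('pics/s_rail.png',cv2.resize(s[150:270,180:340],None,fx=5,fy=5,interpolation=cv2.INTER_CUBIC))
cv2.imwrite('pics/t_stand.png',cv2.resize(t[170:290,340:500],None,fx=5,fy=5,interpolation=cv2.INTER_CUBIC))
cv2.imwrite('pics/t_rail.png',cv2.resize(t[170:290,140:300],None,fx=5,fy=5,interpolation=cv2.INTER_CUBIC))
E
```

```text
(no output)
```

View pics/s_stand.png

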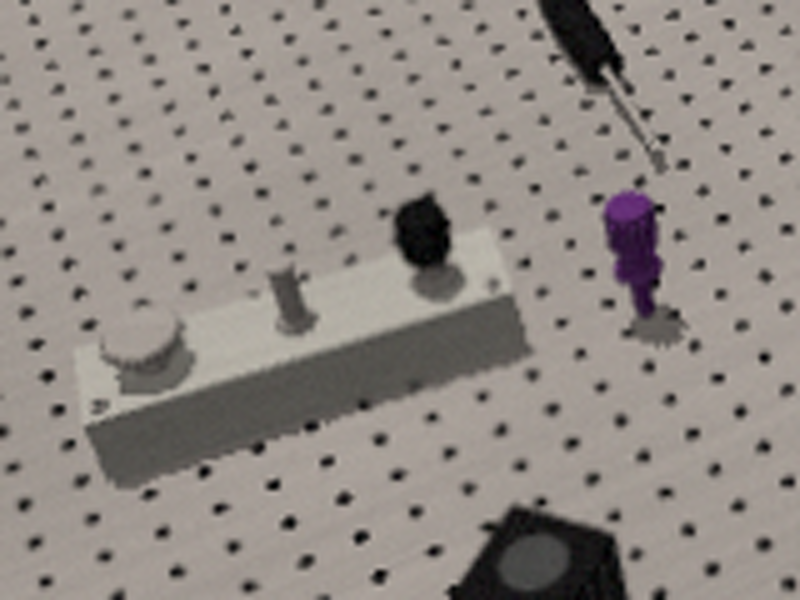

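View pics/s_rail.png

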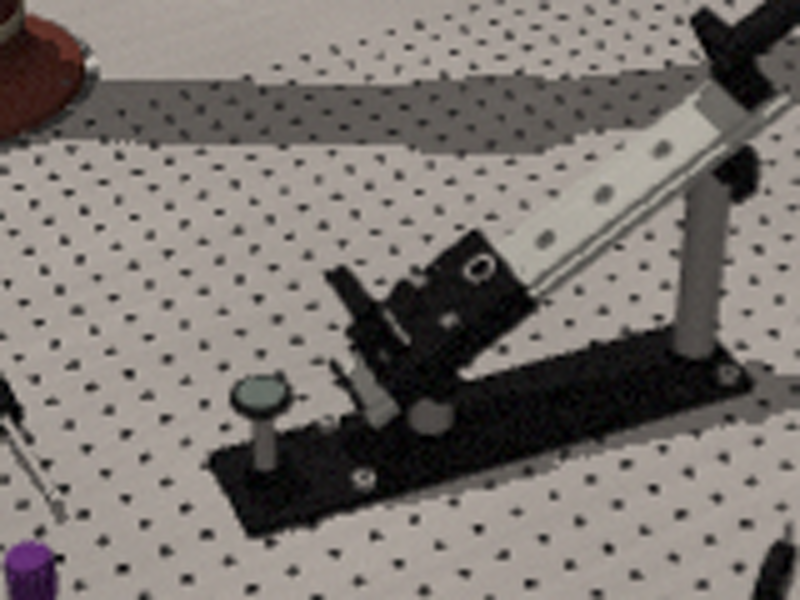

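View pics/t_stand.png

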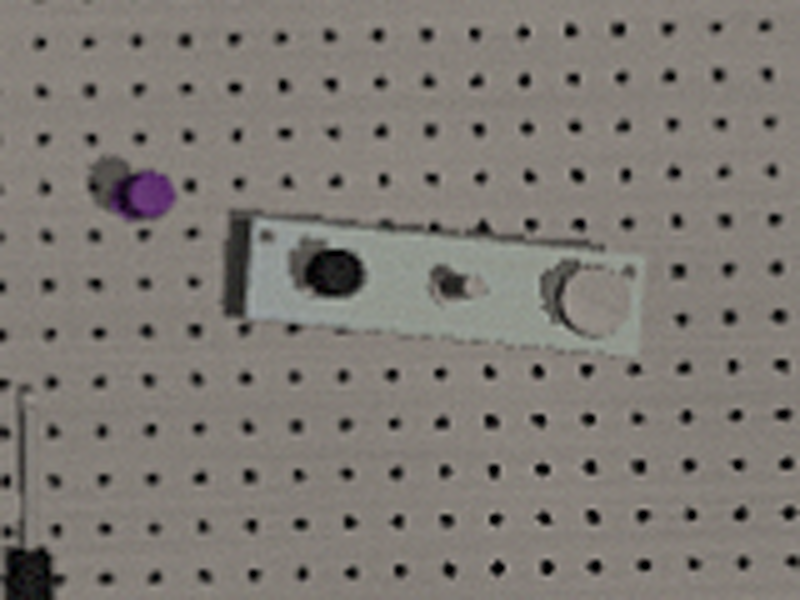

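View pics/t_rail.png

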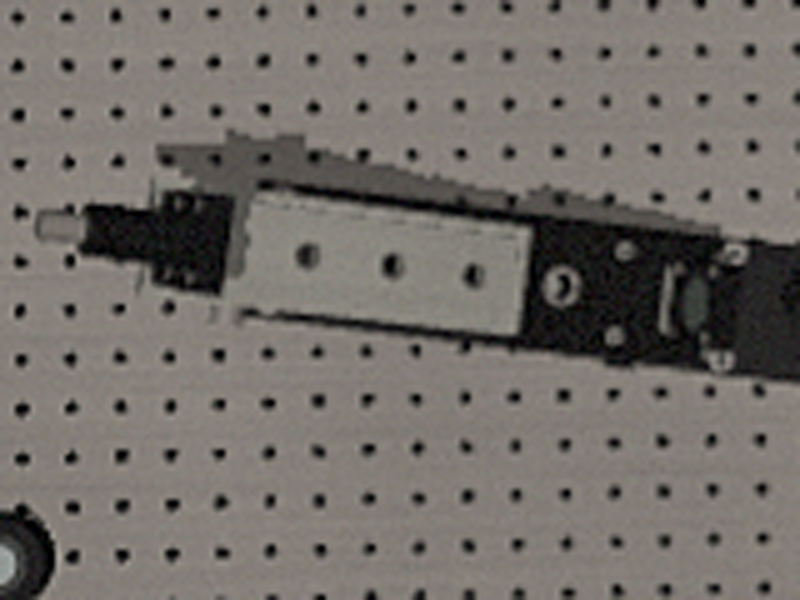

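```bash
cat > fit.py <<'E'
from h import *
import pickle
from scipy.optimize import least_squares
def Rrail(yaw,p=np.pi/6):
    cy,sy=np.cos(yaw),np.sin(yaw)
    Rz=np.array([[cy,-sy,0],[sy,cy,0],[0,0,1]])
    Ry=np.array([[np.cos(p),0,-np.sin(p)],[0,1,0],[np.sin(p),0,np.cos(p)]])  # x up slope, z leaning downhill
    return Rz@Ry
E
python3 - <<'E'
from fit import *
C=pickle.load(open('c0.pkl','rb'));T,S=C['top'],C['scene']
t=np.array([[235,225.2],[218.6,223.2],[201.4,221.2],[252.2,227.2]])
s=np.array([[288.8,197.8],[300.8,188.6],[312.4,179.8],[276.2,203.2]])
for a,b in zip(t,s): print(tri(T,a,S,b))
def pts(p):
    R=Rrail(p[2]); o=np.array([p[0],p[1],p[3]])
    L=[[0,0,.012],[.04,0,.012],[.08,0,.012],[p[4],0,.024]]
    return o+np.array(L)@R.T
f=lambda p: np.r_[(proj(T,pts(p))-t).ravel(),(proj(S,pts(p))-s).ravel()]
p0,_=tri(T,t[0],S,s[0]);p1,_=tri(T,t[2],S,s[2])
r=least_squares(f,[p0[0],p0[1],np.arctan2(*(p1-p0)[[1,0]]),.112,-.05])
print(r.x,f(r.x).round(2)); 
r2=least_squares(lambda q:f([q[0],q[1],q[2],.112,q[3]]),np.r_[r.x[:3],r.x[4]]);print(r2.x,f([*r2.x[:3],.112,r2.x[3]]).round(2))
# stand: stand fixed; corners in top crop
print('knob top at', [tri(T,(407,224),S,(145,266))])
for nm,a,b in [('gauge',(434,228),(118,275)),('knobtop',(340+335/5,170+272/5),(60+425/5,220+200/5)),]: print(nm,tri(T,a,S,b))
E
```

```text
(array([0.54822611, 0.14614225, 0.11981785]), np.float64(1.643368387058227e-05))
(array([0.5536478 , 0.18105788, 0.14044207]), np.float64(0.0005519643146578461))
(array([0.5585774 , 0.21581201, 0.15962521]), np.float64(2.6684211483405313e-05))
(array([0.54298272, 0.10786441, 0.11318017]), np.float64(0.001154101503558939))
[ 0.54930558  0.1525049   1.4210696   0.11004403 -0.03789745] [-0.21 -0.08  0.   -0.04  0.28 -0.09 -0.33  0.03  0.18 -0.2  -0.19  0.02
 -0.15 -0.15 -0.19  0.3 ]
[ 0.54972574  0.15210963  1.42181561 -0.03809539] [-0.11 -0.27  0.07 -0.23  0.31 -0.28 -0.12 -0.16  0.17 -0.68 -0.18 -0.47
 -0.13 -0.66 -0.27 -0.12]
knob top at [(array([ 0.54123018, -0.26266103,  0.07104749]), np.float64(0.0013944690565292127))]
gauge (array([ 0.53072676, -0.32667337,  0.067215  ]), np.float64(0.005512055062121197))
knobtop (array([ 0.53995353, -0.25822283,  0.08706389]), np.float64(0.0003389275527251464))
```

```bash
cat >> fit.py <<'E'
RP=np.array([0.54953,0.1523,0.112]); RYAW=1.4215
def rail(x,y,z): return RP+Rrail(RYAW)@np.array([x,y,z])
def plan(target,yaw_y=None,st=None):
    st=st or robot.read_state(); R=np.array(st['tool_rot']); p=np.array(st['position'])
    sh=R.T@(np.array(target)-p)*1000
    out=[sh.round(1).tolist()]
    if yaw_y is not None:
        d=np.array([np.cos(yaw_y),np.sin(yaw_y),0]); 
        a=np.degrees(np.arctan2(d@R[:,2],d@R[:,1])); out.append(round(a/6,3))
    return out
E
python3 - <<'E'
from fit import *
C=pickle.load(open('c0.pkl','rb'));T,S=C['top'],C['scene']
tc=np.array([[248,215],[645,257],[637,356],[243,317]])/5+[340,170]
w=np.array([onz(T,q,.04) for q in tc]);print(w)
sc=np.array([[75,350],[492,228],[513,293],[88,425]])/5+[60,220]
w2=np.array([onz(S,q,.04) for q in sc]);print(w2)
for q in(w,w2):
    print('ctr',q.mean(0))
yaw=np.arctan2(*( (w[0]+w[3]-w[1]-w[2])[[1,0]]));yaw2=np.arctan2(*((w2[1]+w2[2]-w2[0]-w2[3])[[1,0]]));print(np.degrees([yaw,yaw2]))
# knob centroid
for n,c,x0,y0,x1,y1 in (('top',T,397,214,417,234),('scene',S,136,256,154,276)):
    g=c['pixels'][y0:y1,x0:x1].max(2).astype(int); m=g<45; 
    print(n,m.sum()); k,l,st,ce=cv2.connectedComponentsWithStats(m.astype(np.uint8)); i=1+np.argmax(st[1:,4]); print(st[i]+[x0,y0,0,0,0],ce[i]+[x0,y0]); 
    if n=='top': a=ce[i]+[x0,y0]
    else: b=ce[i]+[x0,y0]
print(tri(T,a,S,b), onz(T,a,.07),onz(S,b,.07))
P=rail(-.1,0,.0485);print('plate',P, proj(T,[P]),proj(S,[P]))
tgt=P+[0,0,.006];print('tcp above',plan(np.r_[P[:2],.31],RYAW-np.pi/2), np.degrees(RYAW-np.pi/2))
print([rail(x,0,z).round(4).tolist() for x,z in((.04,.024),(.138,.057))])
E
```

```text
[[ 0.5692714  -0.23132926  0.04      ]
 [ 0.54353861 -0.42753853  0.04      ]
 [ 0.49468878 -0.4212159   0.04      ]
 [ 0.51879649 -0.22689045  0.04      ]]
[[ 0.49746812 -0.42088327  0.04      ]
 [ 0.52398696 -0.22782443  0.04      ]
 [ 0.57192968 -0.23510102  0.04      ]
 [ 0.54751045 -0.42563848  0.04      ]]
ctr [ 0.53157382 -0.32674354  0.04      ]
ctr [ 0.5352238 -0.3273618  0.04     ]
[82.72715927 82.43589939]
top 80
[401 220  11   9  80] [406.2  224.05]
scene 113
[139 259  11  15 113] [144.21238938 266.19469027]
(array([ 0.54048028, -0.26281672,  0.06960598]), np.float64(0.001967831199237013)) [ 0.54087517 -0.26174075  0.07      ] [ 0.54021306 -0.26369488  0.07      ]
plate [0.53304154 0.04268058 0.10400223] [[280.36318302 230.63603777]] [[253.42115183 211.80331   ]]
tcp above [[-61.7, -402.7, 474.1], np.float64(12.599)] -8.55404942215348
[[0.5529, 0.1747, 0.1528], [0.5631, 0.2423, 0.2304]]
```

Emit:
{"api": "drive_tool", "payload": {
  "motion": [
    [75,[-62,0,0],1.4],
    [75,[-62,-33,38],2.8],
    [75,[-62,-66,77],4.2],
    [75,[-62,-99,116],5.6],
    [75,[-62,-132,155],7.0],
    [75,[-62,-165,194],8.4],
    [75,[-62,-198,233],9.8],
    [75,[-62,-230,270],11.2]
  ],
  "newtons": 30
}}

```text
t: 2.5
position: [0.4104, 0.285, 0.3108]
tool_rot: [[0.001, 1.0, -0.009], [0.001, -0.009, -1.0], [-1.0, 0.001, -0.001]]
force: [1.2, -0.2, 0.3]
grip_width: 0.0639
```

```bash
python3 - <<'E'
from fit import *
P=rail(-.1,0,.0485)
print(plan(np.r_[P[:2],.20],RYAW-np.pi/2),robot.read_state()['position'])
E
```

```text
[[110.6, 124.6, 241.4], np.float64(1.344)] [0.4104231  0.28500917 0.31075549]
```

Emit:
{"api": "drive_tool", "payload": {
  "motion": [
    [75,[10,22,42],1.34],
    [75,[20,44,84],1.34],
    [75,[30,66,126],1.34],
    [75,[40,88,168],1.34],
    [75,[60,110,210],1.34],
    [75,[90,125,241],1.34],
    [75,[111,125,241],1.34],
    [75,[111,125,241],1.34]
  ]
}}

```text
t: 3.3
position: [0.5323, 0.0443, 0.1966]
tool_rot: [[-0.007, 0.989, -0.145], [-0.001, -0.145, -0.989], [-1.0, -0.007, 0.002]]
force: [-0.9, 0.3, 0.2]
grip_width: 0.0639
```

```bash
cat > look.py <<'E'
from fit import *
import sys
tag=sys.argv[1]; boxes=eval(sys.argv[2])  # {'top':(x0,y0,x1,y1)}
C={}
for n in('scene','top'):
    C[n]=snap(n,tag+n+'.png')
pickle.dump(C,open(tag+'.pkl','wb'))
ims=[]
for n,(x,y) in boxes.items():
    ims.append(cv2.resize(C[n]['pixels'][y:y+100,x:x+80],None,fx=5,fy=5,interpolation=cv2.INTER_CUBIC))
cv2.imwrite('pics/'+tag+'.png',np.hstack(ims))
E
python3 look.py a "{'top':(230,180),'scene':(220,150)}"
python3 - <<'E'
from fit import *
P=rail(-.1,0,.0485)
print(plan(P+[0,0,.006],RYAW-np.pi/2),robot.read_state()['position'])
E
```

```text
[[89.6, -0.5, 3.9], np.float64(0.071)] [0.53414833 0.04636748 0.19956226]
```

View pics/a.png

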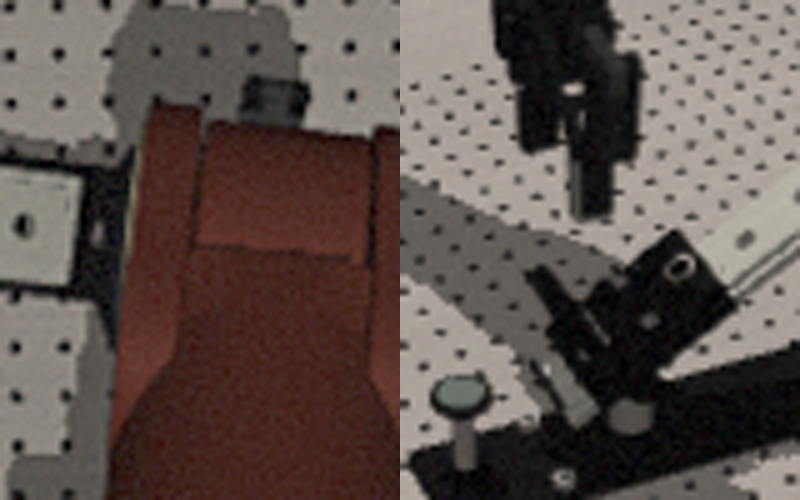

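```bash
python3 - <<'E'
from fit import *
C=pickle.load(open('a.pkl','rb'))['scene']
st=robot.read_state();p=st['position'];R=st['tool_rot']
for w in (.032,-.032):
    for zz in(-.011,.011):
        q=proj(C,[p+R@[.013,w,zz]])[0]; print(w,zz,((q-[220,150])*5+[400,0]).round())
R_=Rrail(RYAW)
for x in(-.1064,-.0936):
  for y in(-.0205,.0205):
    q=proj(C,[rail(x,y,.069)])[0]; print(x,y,((q-[220,150])*5+[400,0]).round())
E
```

```text
0.032 -0.011 [616. 204.]
0.032 0.011 [576. 214.]
-0.032 -0.011 [567. 142.]
-0.032 0.011 [527. 151.]
-0.1064 -0.0205 [553. 315.]
-0.1064 0.0205 [524. 273.]
-0.0936 -0.0205 [573. 300.]
-0.0936 0.0205 [543. 259.]
```

Emit:
{"api": "drive_tool", "payload": {
  "motion": [
    [75,[30,0,2],0.07],
    [75,[60,0,4],0.07],
    [75,[80,-1,4],0.07],
    [75,[90,-1,4],0.07],
    [75,[90,-1,4],0.07]
  ]
}}

```text
t: 3.9
position: [0.5326, 0.0428, 0.1094]
tool_rot: [[-0.0, 0.989, -0.148], [0.001, -0.148, -0.989], [-1.0, -0.0, -0.001]]
force: [-0.5, -0.6, 0.2]
grip_width: 0.0639
```

Emit:
{"api": "drive_tool", "payload": {
  "motion": [
    [30,[0,0,0],0],
    [30,[0,0,0],0],
    [30,[0,0,0],0],
    [30,[0,0,0],0],
    [30,[0,0,0],0]
  ],
  "newtons": 40
}}

```text
t: 4.4
position: [0.5331, 0.0417, 0.1108]
tool_rot: [[0.002, 0.989, -0.15], [0.001, -0.15, -0.989], [-1.0, 0.002, -0.001]]
force: [-1.4, 0.1, 5.2]
grip_width: 0.0404
```

```bash
python3 look.py b "{'top':(230,180),'scene':(220,150)}"
python3 - <<'E'
from fit import *
st=robot.read_state();print(st['position'],st['force'],st['grip_width'],st['t'])
u=Rrail(RYAW)[:,0]; print(plan(st['position']+u*.078,RYAW-np.pi/2,st))
E
```

```text
[0.53307844 0.04165602 0.11079552] [-2.06957053  0.63865543  6.97876026] 0.040116629294946006 4.5
[[-38.9, 0.0, -67.6], np.float64(-0.009)]
```

View pics/b.png

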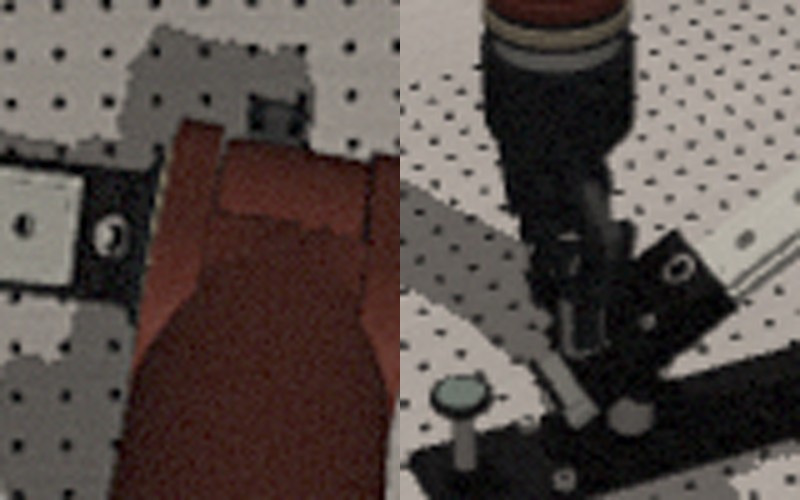

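Emit:
{"api": "drive_tool", "payload": {
  "motion": [
    [30,[-4,0,-5],0],
    [30,[-9,0,-14],0],
    [30,[-15,0,-24],0],
    [30,[-21,0,-35],0],
    [30,[-27,0,-45],0],
    [30,[-33,0,-55],0],
    [30,[-36,0,-60],0],
    [30,[-36,0,-60],0]
  ]
}}

```text
t: 5.3
position: [0.5422, 0.1028, 0.1466]
tool_rot: [[0.002, 0.989, -0.149], [0.002, -0.149, -0.989], [-1.0, 0.001, -0.002]]
force: [0.9, -0.7, 2.3]
grip_width: 0.0403
```

```bash
python3 look.py c "{'top':(190,180),'scene':(250,130)}"
```

```text
(no output)
```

View pics/c.png

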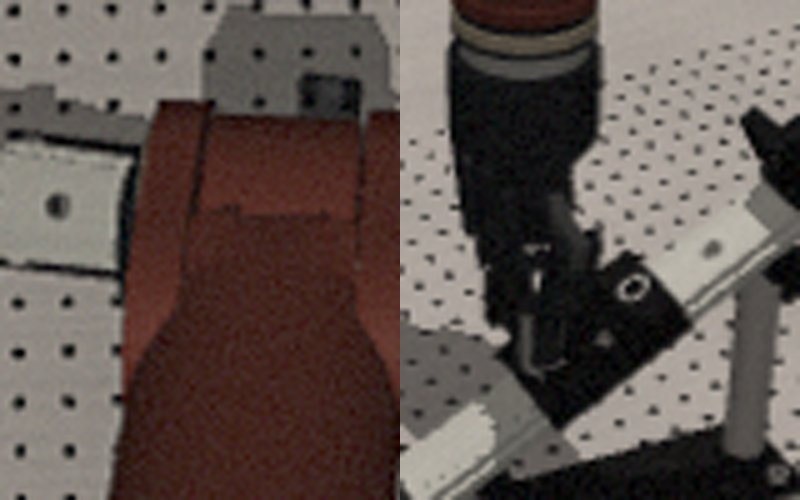

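```bash
python3 - <<'E'
from fit import *
from scipy.optimize import minimize_scalar
def rim(c,g0):
    g0=np.array(g0); x0,y0=(g0-7).astype(int); g=c['pixels'][y0:y0+15,x0:x0+15].astype(float).mean(2)
    yy,xx=np.mgrid[0:15,0:15]; m=(np.hypot(xx+x0-g0[0],yy+y0-g0[1])<5); w=np.clip(g-45,0,None)*m
    return np.array([(w*xx).sum(),(w*yy).sum()])/w.sum()+[x0,y0]
A=pickle.load(open('c0.pkl','rb'))['scene'];B=pickle.load(open('c.pkl','rb'))['scene']
def sx(c,px): return minimize_scalar(lambda x:np.linalg.norm(proj(c,[rail(x,0,.024)])[0]-px),bounds=(-.08,.1),method='bounded')
for c,g in((A,(276.2,203.2)),(B,(296.6,187.4))):
    r=rim(c,g); q=sx(c,r); print(r,q.x,q.fun)
for x in(0,.04,.08): print(proj(A,[rail(x,0,.012)]))
E
```

```text
[276.62125274 202.2649281 ] -0.035404177412620495 0.1808804564555021
[296.44422211 186.8164082 ] 0.03239866110896938 0.299384586286582
[[288.98755402 197.06565699]]
[[300.63617112 188.07657812]]
[[312.28299649 179.08969292]]
```

Emit:
{"api": "drive_tool", "payload": {
  "motion": [
    [30,[-2,0,-3],0],
    [30,[-3.5,0,-6],0],
    [30,[-3.5,0,-6],0],
    [30,[-3.5,0,-6],0]
  ]
}}

```text
t: 5.8
position: [0.5427, 0.1064, 0.1487]
tool_rot: [[0.0, 0.989, -0.15], [-0.001, -0.15, -0.989], [-1.0, 0.001, 0.001]]
force: [2.9, -3.7, -3.4]
grip_width: 0.0406
```

```bash
python3 look.py d "{'top':(190,180),'scene':(250,130)}"
python3 - <<'E'
from fit import *
c=pickle.load(open('d.pkl','rb'))['scene']
print(proj(c,[rail(.04,0,.024),rail(.08,0,.012)]))
cv2.imwrite('pics/d2.png',cv2.resize(c['pixels'][160:220,265:345],None,fx=10,fy=10,interpolation=cv2.INTER_CUBIC))
E
```

```text
[[298.85771417 185.33214136]
 [312.28299649 179.08969292]]
```

View pics/d2.png

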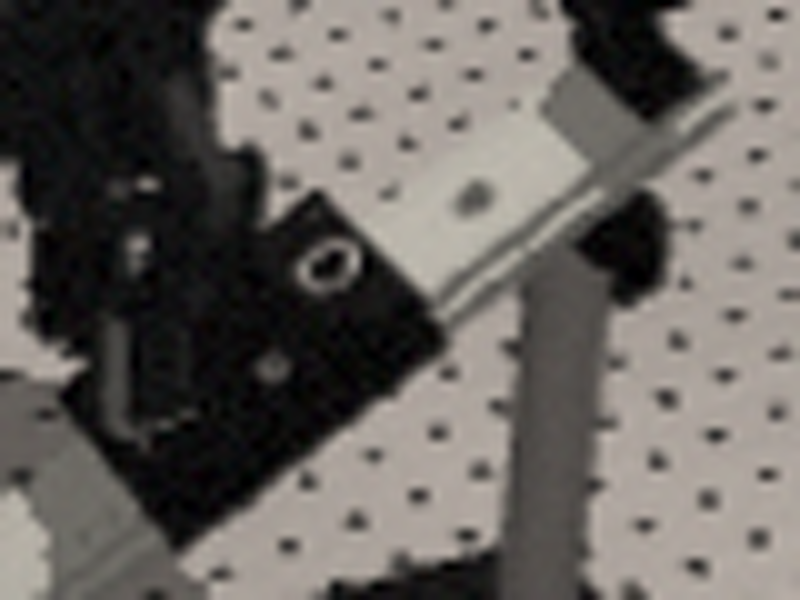

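Emit:
{"api": "drive_tool", "payload": {
  "motion": [
    [30,[-1.5,0,-2.6],0],
    [30,[-1.5,0,-2.6],0],
    [30,[-1.5,0,-2.6],0],
    [30,[-1.5,0,-2.6],0]
  ]
}}

```text
t: 6.3
position: [0.5431, 0.1092, 0.1503]
tool_rot: [[0.001, 0.989, -0.15], [-0.0, -0.15, -0.989], [-1.0, 0.001, 0.0]]
force: [3.7, -4.3, -3.9]
grip_width: 0.0401
```

```bash
python3 look.py e "{'top':(190,180),'scene':(250,130)}"
python3 - <<'E'
from fit import *
c=pickle.load(open('e.pkl','rb'))['scene']
st=robot.read_state();print(st['position'],st['force'],((st['position']-np.array([0.53307844,0.04165602,0.11079552]))@Rrail(RYAW)))
cv2.imwrite('pics/e2.png',cv2.resize(c['pixels'][160:220,265:345],None,fx=10,fy=10,interpolation=cv2.INTER_CUBIC))
E
```

```text
[0.54309872 0.1092342  0.15035803] [ 4.16170747 -3.04164853 -3.39289198] [0.07894541 0.00014292 0.00010371]
```

View pics/e2.png

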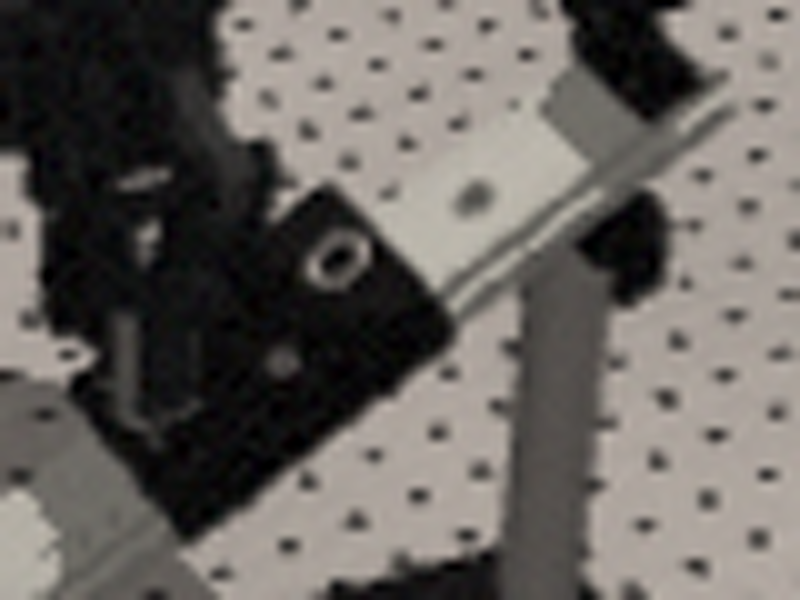

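Emit:
{"api": "drive_tool", "payload": {
  "motion": [
    [75,[-1.5,0,-2.6],0],
    [75,[-1.5,0,-2.6],0],
    [75,[-2,0,-2.6],0],
    [75,[-30,0,-2.6],0],
    [75,[-60,20,40],0],
    [75,[-60,20,90],0],
    [75,[-60,20,140],0],
    [75,[-60,10,190],0]
  ]
}}

```text
t: 7.2
position: [0.5263, -0.0761, 0.211]
tool_rot: [[0.002, 0.989, -0.149], [0.0, -0.149, -0.989], [-1.0, 0.002, -0.001]]
force: [0.4, -1.1, 0.5]
grip_width: 0.0638
```

```bash
python3 look.py f "{'top':(190,180),'scene':(250,130)}"
python3 - <<'E'
from fit import *
C=pickle.load(open('f.pkl','rb'))
ims=[]
for n,(x,y) in (('top',(180,195)),('scene',(275,160))):
  ims.append(cv2.resize(C[n]['pixels'][y:y+50,x:x+50],None,fx=8,fy=8,interpolation=cv2.INTER_CUBIC))
  print(n,((proj(C[n],[rail(.04,0,.024),rail(.08,0,.012)])-[x,y]+.5)*8))
cv2.imwrite('pics/f2.png',np.hstack(ims))
PIN=np.array([.541,-.2627])
print(plan(np.r_[PIN,.20],RYAW-np.pi/2),robot.read_state()['position'],robot.read_state()['force'])
E
```

```text
top [[329.76008512 230.79128171]
 [177.01244528 212.05599408]]
scene [[194.86171339 206.65713085]
 [302.26397196 156.71754339]]
[[12.2, 47.5, 173.3], np.float64(-0.152)] [ 0.52266595 -0.08392391  0.21135005] [-0.22310864 -0.37152321  0.0082335 ]
```

View pics/f2.png

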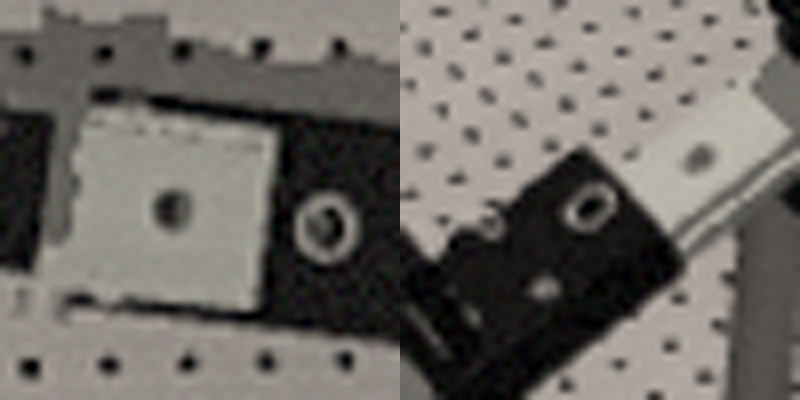

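Emit:
{"api": "drive_tool", "payload": {
  "motion": [
    [60,[0,12,45],0],
    [60,[2,24,90],0],
    [60,[6,36,135],0],
    [60,[12,47,172],0],
    [60,[12,47,173],0],
    [60,[12,47,173],0]
  ]
}}

```text
t: 7.9
position: [0.546, -0.253, 0.1979]
tool_rot: [[-0.001, 0.988, -0.152], [0.001, -0.152, -0.988], [-1.0, -0.001, -0.001]]
force: [-0.4, 0.8, -0.2]
grip_width: 0.0514
```

```bash
python3 - <<'E'
from fit import *
st=robot.read_state();print(st['t'],np.degrees(np.arctan2(st['tool_rot'][1,1],st['tool_rot'][0,1])),st['grip_width'])
print(plan(np.r_[.5407,-.2627,.074],RYAW-np.pi/2,st),st['position'])
E
```

```text
7.9 -8.742201837927649 0.05144009473686812
[[123.9, -3.6, 10.5], np.float64(-0.031)] [ 0.54602138 -0.25301794  0.19794817]
```

Emit:
{"api": "drive_tool", "payload": {
  "motion": [
    [60,[30,-3,10],0],
    [60,[70,-4,10.5],0],
    [60,[85,-4,10.5],0],
    [60,[85,-4,10.5],0],
    [60,[85,-4,10.5],0]
  ]
}}

```text
t: 8.4
position: [0.5419, -0.2608, 0.1139]
tool_rot: [[0.001, 0.989, -0.147], [0.001, -0.147, -0.989], [-1.0, 0.001, -0.001]]
force: [0.3, -0.2, -0.0]
grip_width: 0.0513
```

```bash
python3 look.py g "{'top':(380,180),'scene':(110,210)}"; python3 - <<'E'
from fit import *
st=robot.read_state();print(st['t'],np.degrees(np.arctan2(st['tool_rot'][1,1],st['tool_rot'][0,1])),st['grip_width'])
print(plan(np.r_[.5407,-.2627,.074],RYAW-np.pi/2,st),st['position'])
C=pickle.load(open('g.pkl','rb'))['scene'];p=st['position'];R=st['tool_rot']
for w in (.0257,-.0257):
    for zz in(-.011,.011):
        q=proj(C,[p+R@[.013,w,zz]])[0]; print(w,zz,((q-[110,210])*5+[400,0]).round())
E
```

```text
8.5 -8.535053703572794 0.05148887897948687
[[41.0, -1.7, 0.8], np.float64(0.003)] [ 0.5423499  -0.26209911  0.11499708]
0.0257 -0.011 [597. 261.]
0.0257 0.011 [549. 275.]
-0.0257 -0.011 [577. 193.]
-0.0257 0.011 [530. 205.]
```

View pics/g.png

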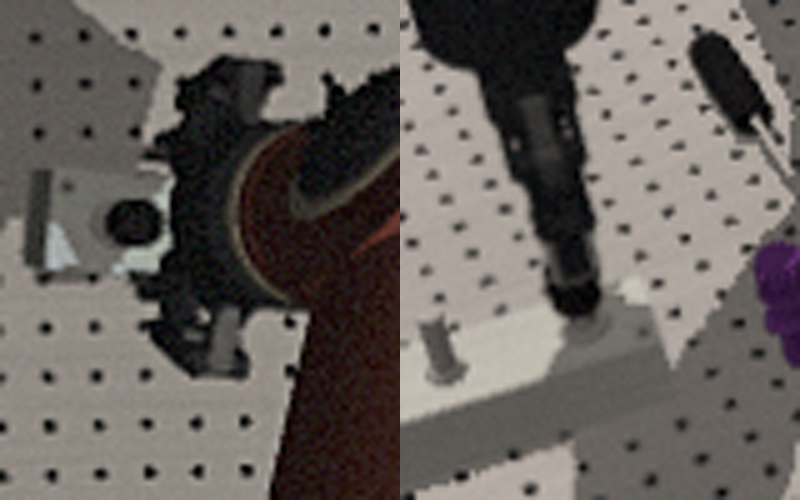

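Crop shows the black round knob (scene ≈(145,268), top ≈(406,224)) directly below the jaws; the purple look-alike is off at the right (scene ≈(186,268)). Candidates were: black knob (145,266), purple pin (186,268), gauge pin (119,277), thumbscrew (88,287) – the black knob is chosen.

Emit:
{"api": "drive_tool", "payload": {
  "motion": [
    [60,[15,-1,0],0],
    [60,[30,-1.5,0.5],0],
    [60,[41,-1.5,0.5],0],
    [60,[41,-1.5,0.5],0]
  ]
}}

```text
t: 8.9
position: [0.5391, -0.2623, 0.0718]
tool_rot: [[-0.001, 0.989, -0.15], [0.001, -0.15, -0.989], [-1.0, -0.001, -0.001]]
force: [0.0, 0.5, 0.3]
grip_width: 0.0509
```

Emit:
{"api": "drive_tool", "payload": {
  "motion": [
    [5,[0,0,0],0],
    [5,[0,0,0],0],
    [5,[0,0,0],0],
    [5,[0,0,0],0],
    [5,[0,0,0],0]
  ],
  "newtons": 25
}}

```text
t: 9.4
position: [0.5402, -0.2633, 0.0733]
tool_rot: [[0.002, 0.989, -0.15], [-0.001, -0.15, -0.989], [-1.0, 0.002, 0.001]]
force: [-0.5, -0.2, 5.2]
grip_width: 0.0216
```

```bash
python3 look.py i "{'top':(380,180),'scene':(110,210)}"; python3 - <<'E'
from fit import *
st=robot.read_state();print(st['t'],st['position'],st['force'],st['grip_width'])
E
```

```text
9.5 [ 0.54017169 -0.26330176  0.07333241] [-1.351948    0.72982952  5.58097853] 0.021119375613458065
```

View pics/i.png

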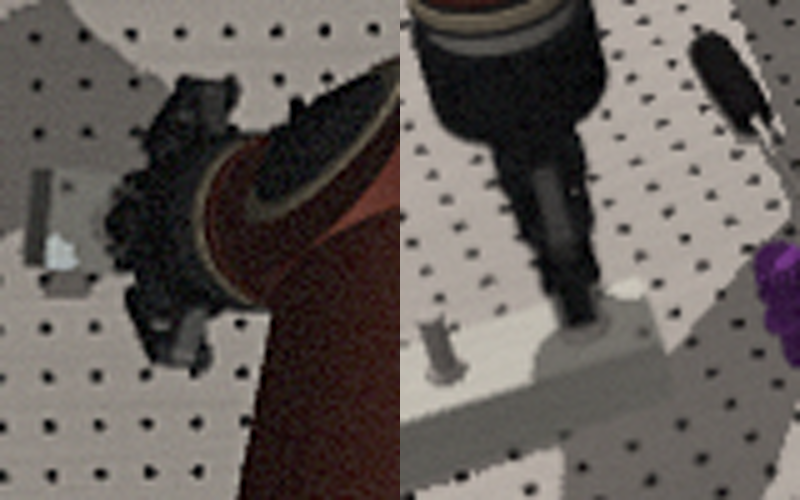

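Emit:
{"api": "drive_tool", "payload": {
  "motion": [
    [5,[-6,0,0],0],
    [5,[-12,0,0],0],
    [5,[-17,0,0],0],
    [5,[-17,0,0],0]
  ]
}}

```text
t: 9.9
position: [0.5396, -0.263, 0.09]
tool_rot: [[0.001, 0.989, -0.15], [-0.0, -0.15, -0.989], [-1.0, 0.001, 0.0]]
force: [-0.3, 0.3, -0.4]
grip_width: 0.0209
```

```bash
python3 look.py j "{'top':(380,180),'scene':(110,210)}"; python3 - <<'E'
from fit import *
st=robot.read_state();print(st['t'],st['position'],st['force'],st['grip_width'])
E
```

```text
10.0 [ 0.53928066 -0.26276508  0.08933185] [ 0.95870439  0.05359988 -0.47181304] 0.021277338992860204
```

View pics/j.png

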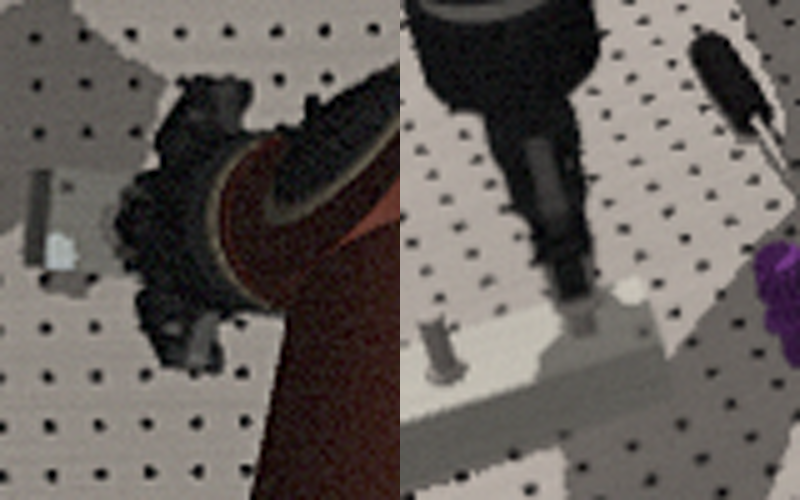

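Pin lifts with the fingers: flange and shank now stand out above the stand (scene ≈(146,272)). Now pivot it in the grip against the well rim.

Emit:
{"api": "drive_tool", "payload": {
  "motion": [
    [5,[0,0,4],0],
    [5,[0,0,8],0],
    [5,[0,0,12],0],
    [5,[0,0,16],0],
    [5,[0,0,16],0]
  ]
}}

```text
t: 10.5
position: [0.5371, -0.2786, 0.0889]
tool_rot: [[-0.0, 0.989, -0.15], [0.001, -0.15, -0.989], [-1.0, -0.0, -0.001]]
force: [0.8, 4.2, -1.6]
grip_width: 0.0213
```

```bash
python3 look.py k "{'top':(380,180),'scene':(110,210)}"; python3 - <<'E'
from fit import *
st=robot.read_state();print(st['t'],st['position'],st['force'],st['wrist_torque'],st['grip_width'])
E
```

```text
10.6 [ 0.53710989 -0.2785308   0.08902169] [ 1.55489572  4.08541221 -0.88463914] [ 0.92890679 -0.50289159 -0.06175162] 0.021320555445436692
```

View pics/k.png

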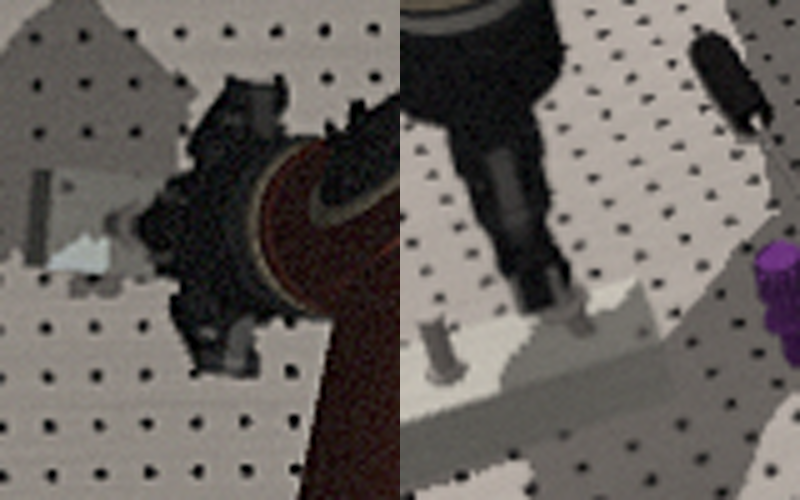

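Pin tilts well (4 N). Continue to about 30°.

Emit:
{"api": "drive_tool", "payload": {
  "motion": [
    [5,[0,0,4],0],
    [5,[0,0,8],0],
    [5,[0,0,11],0],
    [5,[0,0,14],0],
    [5,[0,0,14],0]
  ]
}}

```text
t: 11.1
position: [0.5346, -0.2938, 0.0896]
tool_rot: [[0.0, 0.989, -0.151], [-0.001, -0.151, -0.989], [-1.0, 0.0, 0.001]]
force: [0.7, 2.2, 0.4]
grip_width: 0.0214
```

```bash
python3 look.py l "{'top':(380,180),'scene':(110,210)}"; python3 - <<'E'
from fit import *
st=robot.read_state();print(st['t'],st['position'],st['force'],st['wrist_torque'],st['grip_width'])
E
```

```text
11.2 [ 0.53471329 -0.29358258  0.08964605] [0.06933306 2.30810276 0.26157817] [ 0.63744781 -0.20882112 -0.00360605] 0.02117020109302974
```

View pics/l.png

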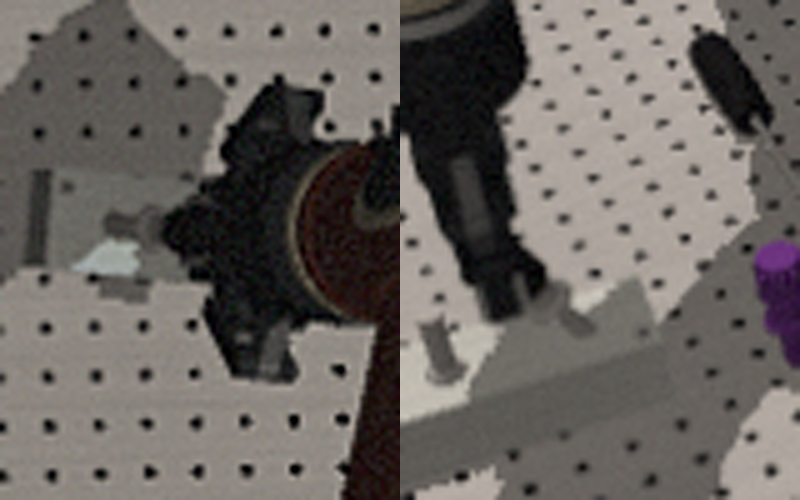

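Emit:
{"api": "drive_tool", "payload": {
  "motion": [
    [5,[-10,0,0],0],
    [5,[-35,0,0],0],
    [5,[-75,0,0],0],
    [5,[-120,0,0],0],
    [5,[-160,0,-20],0],
    [5,[-160,0,-60],0],
    [5,[-160,0,-60],0],
    [5,[-160,0,-60],0]
  ]
}}

```text
t: 12.0
position: [0.5435, -0.2337, 0.2501]
tool_rot: [[0.0, 0.989, -0.149], [-0.002, -0.149, -0.989], [-1.0, 0.0, 0.002]]
force: [-0.9, -0.9, -0.0]
grip_width: 0.0211
```

```bash
python3 look.py m "{'top':(370,170),'scene':(130,170)}"; python3 - <<'E'
from fit import *
st=robot.read_state();print(st['t'],st['position'],st['force'],st['wrist_torque'],st['grip_width'])
C=pickle.load(open('m.pkl','rb'));g=st['position']+[0,0,.002]
for th in(25,30,35):
  a=Rrail(RYAW,np.radians(th))[:,2]
  q=proj(C['scene'],[g,g-a*.035,g-a*.067]);print(th,((q-[130,170]+.5)*5+[400,0]).round().tolist())
E
```

```text
12.1 [ 0.54272585 -0.23552636  0.24949254] [ 0.33485263 -0.93661475 -0.24637838] [-0.00580685  0.02919433  0.00275613] 0.020868924683526344
25 [[460.0, 153.0], [508.0, 205.0], [550.0, 250.0]]
30 [[460.0, 153.0], [514.0, 201.0], [561.0, 242.0]]
35 [[460.0, 153.0], [519.0, 196.0], [571.0, 234.0]]
```

View pics/m.png

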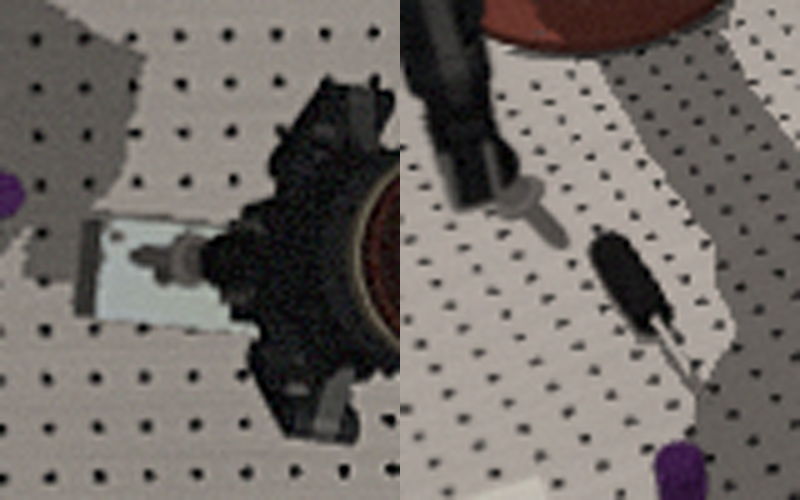

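```bash
python3 - <<'E'
from fit import *
C=pickle.load(open('m.pkl','rb'))
ims=[]
for n,(x,y) in (('top',(390,205)),('scene',(140,195))):
  ims.append(cv2.resize(C[n]['pixels'][y:y+40,x:x+40],None,fx=10,fy=10,interpolation=cv2.INTER_CUBIC))
im=np.hstack(ims); im=np.clip(im.astype(float)*1.5,0,255).astype(np.uint8)
cv2.imwrite('pics/m2.png',im)
E
```

```text
(no output)
```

View pics/m2.png

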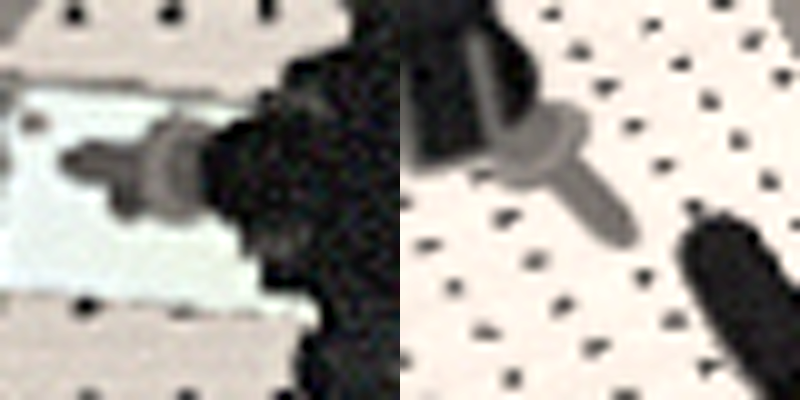

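```bash
python3 - <<'E'
from fit import *
C=pickle.load(open('m.pkl','rb'));T,S=C['top'],C['scene']
cv=lambda x,y,o:(np.array([x,y])+.5)/10-.5+np.array(o)
tt,tf=cv(65,160,(390,205)),cv(172,170,(390,205))
stp,sf=cv(225,242,(140,195)),cv(141,148,(140,195))
a,ea=tri(T,tt,S,stp);b,eb=tri(T,tf,S,sf);print(a,ea,b,eb)
d=b-a;L=np.linalg.norm(d);print(L,'expect 34'); r=d/L@Rrail(RYAW,0);print('tilt',np.degrees(np.arctan2(-r[0],r[2])),np.degrees(r[1]))
g=np.array([0.54272585,-0.23552636,0.2515])
from scipy.optimize import least_squares
def f(p):
    ax=Rrail(RYAW,p[0])[:,2]; o=g+np.r_[p[2:5]]
    F=o-ax*(p[1]-.002);N=o-ax*(p[1]+.032)
    return np.r_[(proj(T,[N,F])-[tt,tf]).ravel(),(proj(S,[N,F])-[stp,sf]).ravel(),np.array(p[2:5])/.002,(p[1]-.035)/.003]
q=least_squares(f,[.52,.035,0,0,0],x_scale=[.1,.01,.01,.01,.01]);print(np.degrees(q.x[0]),q.x,f(q.x).round(2))
E
```

```text
[ 0.54873225 -0.20162928  0.19138124] 0.0011934163250172322 [ 0.54588317 -0.21476022  0.220748  ] 0.0013652131430705015
0.032294673059039304 expect 34
tilt 24.541086620311763 1.5333203156052893
29.170259654378984 [ 5.09117075e-01  3.72331759e-02  5.50261139e-04  1.74375998e-03
 -1.28458903e-04] [-0.36  0.33  1.3   0.13  0.75 -0.08 -0.58  0.38  0.28  0.87 -0.06  0.74]
```

```bash
python3 - <<'E'
from fit import *
H=rail(.04,0,.024);a=Rrail(RYAW)[:,2]
print(H,a,plan(H+a*.085-[0,0,.002],RYAW-np.pi/2))
E
```

```text
[0.55289768 0.17468916 0.15278461] [-0.07437116 -0.49443799  0.8660254 ] [[24.1, -52.3, -364.5], np.float64(-0.037)]
```

Emit:
{"api": "drive_tool", "payload": {
  "motion": [
    [5,[-20,-6,-45],0],
    [5,[-20,-13,-90],0],
    [5,[-20,-19,-135],0],
    [5,[-20,-26,-180],0],
    [5,[-20,-32,-225],0],
    [5,[-20,-38,-270],0],
    [5,[-20,-45,-315],0],
    [5,[-20,-50,-345],0]
  ]
}}

```text
t: 12.9
position: [0.5463, 0.1174, 0.2688]
tool_rot: [[-0.0, 0.989, -0.149], [-0.0, -0.149, -0.989], [-1.0, -0.0, 0.0]]
force: [0.6, 0.3, -0.5]
grip_width: 0.0207
```

Emit:
{"api": "drive_tool", "payload": {
  "motion": [
    [5,[0,-1.5,-10],0],
    [5,[10,-2.5,-17],0],
    [5,[25,-2.5,-19],0],
    [5,[35,-2.5,-19],0],
    [5,[35,-2.5,-19],0],
    [5,[35,-2.5,-19],0]
  ]
}}

```text
t: 13.5
position: [0.5469, 0.1327, 0.2342]
tool_rot: [[-0.0, 0.988, -0.153], [-0.001, -0.153, -0.988], [-1.0, 0.0, 0.001]]
force: [0.1, 0.7, 0.3]
grip_width: 0.0209
```

```bash
python3 look.py n "{'top':(210,190),'scene':(260,120)}"; python3 - <<'E'
from fit import *
C=pickle.load(open('n.pkl','rb'))
H=rail(.04,0,.024);a=Rrail(RYAW)[:,2]
st=robot.read_state();print(st['t'],st['position'],st['force'],plan(H+a*.085-[0,0,.002],RYAW-np.pi/2,st))
ims=[]
for n,(x,y) in (('top',(200,195)),('scene',(275,145))):
  ims.append(cv2.resize(C[n]['pixels'][y:y+50,x:x+50],None,fx=8,fy=8,interpolation=cv2.INTER_CUBIC))
im=np.hstack(ims); im=np.clip(im.astype(float)*1.5,0,255).astype(np.uint8)
cv2.imwrite('pics/n2.png',im)
E
```

```text
13.6 [0.54720497 0.13354556 0.23490467] [0.63058574 0.05690187 0.34514294] [[10.5, -0.5, 1.0], np.float64(-0.027)]
```

View pics/n2.png

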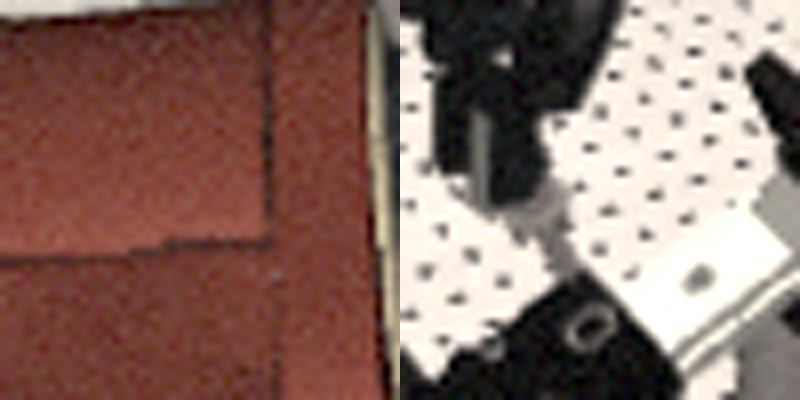

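Emit:
{"api": "drive_tool", "payload": {
  "motion": [
    [5,[8,-0.5,0],0],
    [5,[15,-0.5,-2],0],
    [5,[19,-0.5,-4],0],
    [5,[19,-0.5,-4],0],
    [5,[19,-0.5,-4],0]
  ]
}}

```text
t: 14.1
position: [0.5467, 0.1388, 0.2151]
tool_rot: [[-0.0, 0.989, -0.149], [-0.0, -0.149, -0.989], [-1.0, -0.0, 0.0]]
force: [-0.3, -0.6, -0.5]
grip_width: 0.021
```

```bash
cat > near.py <<'E'
from fit import *
import sys
tag=sys.argv[1]
c=snap('scene',tag+'s.png'); pickle.dump(c,open(tag+'.pkl','wb'))
H=rail(.04,0,.024);a=Rrail(RYAW)[:,2]
st=robot.read_state();g=st['position']+[0,0,.002]
print(st['t'],st['position'],'F rail',(st['force']@Rrail(RYAW)).round(1),'grasp rel hole (rail mm)',((g-H)@Rrail(RYAW)*1000).round(1),st['grip_width'])
x,y=275,145
im=cv2.resize(c['pixels'][y:y+50,x:x+60],None,fx=12,fy=12,interpolation=cv2.INTER_CUBIC)
im=np.clip(im.astype(float)*1.6,0,255).astype(np.uint8)
for th in (26,30):
    ax=Rrail(RYAW,np.radians(th))[:,2]
    print(th,((proj(c,[g-ax*.035,g-ax*.067,H])-[x,y]+.5)*12).round().tolist())
cv2.imwrite('pics/'+tag+'z.png',im)
E
python3 near.py o
```

```text
14.15 [0.54684894 0.13862275 0.21535748] F rail [-0.6  0.5 -0.6] grasp rel hole (rail mm) [ 0.6  0.6 74.2] 0.02139491924458197
26 [[212.0, 382.0], [263.0, 479.0], [292.0, 490.0]]
30 [[221.0, 376.0], [280.0, 467.0], [292.0, 490.0]]
```

View pics/oz.png

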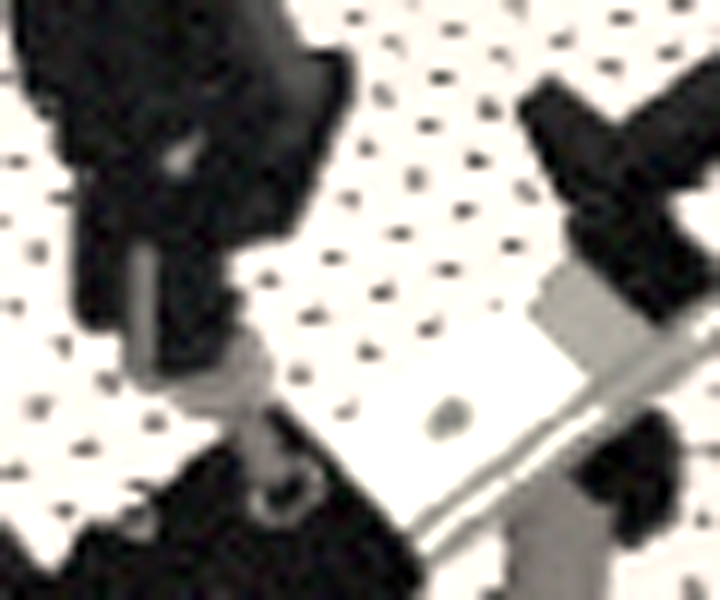

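Emit:
{"api": "drive_tool", "payload": {
  "motion": [
    [5,[1,0.5,-3],0],
    [5,[2.3,0.5,-6],0],
    [5,[2.3,0.5,-6],0],
    [5,[2.3,0.5,-6],0]
  ]
}}

```text
t: 14.55
position: [0.5481, 0.1445, 0.2129]
tool_rot: [[-0.0, 0.989, -0.15], [-0.0, -0.15, -0.989], [-1.0, -0.0, 0.0]]
force: [-0.3, 0.0, -0.4]
grip_width: 0.0214
```

```bash
python3 near.py p
```

```text
14.6 [0.5480379  0.14448954 0.21296285] F rail [-0.2 -0.4 -0.2] grasp rel hole (rail mm) [ 4.6  0.3 69.1] 0.02136109294109485
26 [[237.0, 387.0], [287.0, 483.0], [292.0, 490.0]]
30 [[246.0, 380.0], [304.0, 471.0], [292.0, 490.0]]
```

View pics/pz.png

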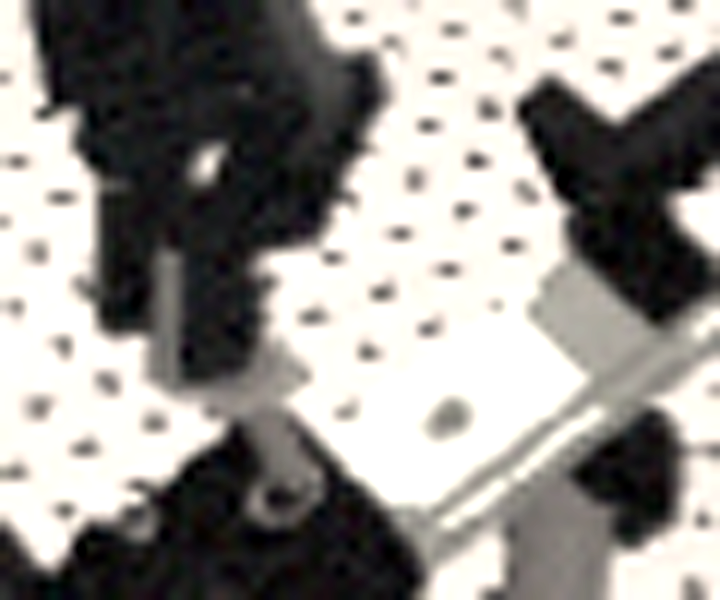

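Emit:
{"api": "drive_tool", "payload": {
  "motion": [
    [5,[2,0,-1],0],
    [5,[4,0,-2],0],
    [5,[6,0,-3],0],
    [5,[7,0,-4],0],
    [5,[7,0,-4],0]
  ]
}}

```text
t: 15.1
position: [0.5485, 0.1472, 0.2055]
tool_rot: [[-0.001, 0.989, -0.151], [-0.002, -0.151, -0.989], [-1.0, -0.001, 0.002]]
force: [-0.7, -3.7, -2.2]
grip_width: 0.0211
```

```bash
python3 near.py q
```

```text
15.15 [0.54848448 0.14736286 0.20553628] F rail [-4.3 -0.3 -0. ] grasp rel hole (rail mm) [ 3.4  0.3 61.3] 0.021250072481307482
26 [[247.0, 413.0], [297.0, 508.0], [292.0, 490.0]]
30 [[256.0, 406.0], [314.0, 496.0], [292.0, 490.0]]
```

View pics/qz.png

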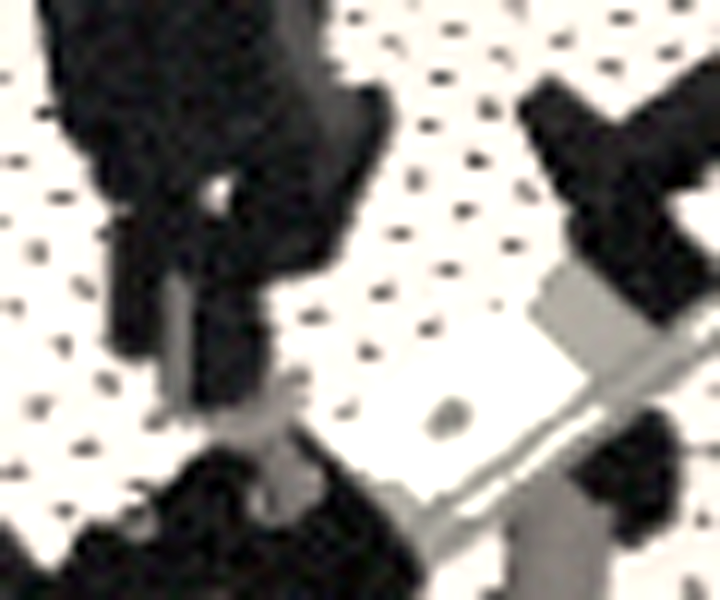

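Emit:
{"api": "drive_tool", "payload": {
  "motion": [
    [5,[0.5,0,1],0],
    [5,[1.5,0,2.6],0],
    [5,[1.5,0,2.6],0],
    [5,[1.5,0,2.6],0]
  ]
}}

```text
t: 15.55
position: [0.5484, 0.1467, 0.2046]
tool_rot: [[0.0, 0.989, -0.149], [0.001, -0.149, -0.989], [-1.0, 0.0, -0.001]]
force: [-0.1, -0.9, -1.3]
grip_width: 0.021
```

```bash
python3 near.py r
```

```text
15.6 [0.54837852 0.14665817 0.20459792] F rail [-1.1  0.  -0.6] grasp rel hole (rail mm) [ 2.3  0.3 60.8] 0.021046332200901918
26 [[244.0, 417.0], [294.0, 512.0], [292.0, 490.0]]
30 [[253.0, 410.0], [311.0, 500.0], [292.0, 490.0]]
```

View pics/rz.png

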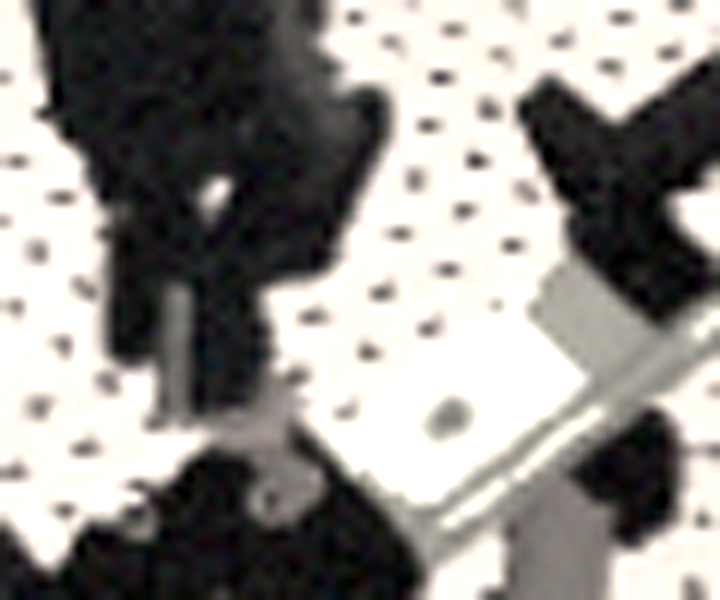

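Emit:
{"api": "drive_tool", "payload": {
  "motion": [
    [5,[2,0,-1],0],
    [5,[4,0,-1.5],0],
    [5,[6,0,-2.5],0],
    [5,[7.5,0,-3],0],
    [5,[7.5,0,-3],0]
  ]
}}

```text
t: 16.1
position: [0.5486, 0.1492, 0.1967]
tool_rot: [[-0.0, 0.989, -0.149], [0.0, -0.149, -0.989], [-1.0, -0.0, -0.0]]
force: [-0.6, -0.4, -0.3]
grip_width: 0.0212
```

```bash
python3 near.py s
```

```text
16.15 [0.54871411 0.14908026 0.19683451] F rail [-0.9 -0.  -0.9] grasp rel hole (rail mm) [ 0.6  0.3 52.9] 0.021162635164881215
26 [[252.0, 444.0], [302.0, 539.0], [292.0, 490.0]]
30 [[261.0, 438.0], [319.0, 527.0], [292.0, 490.0]]
```

View pics/sz.png

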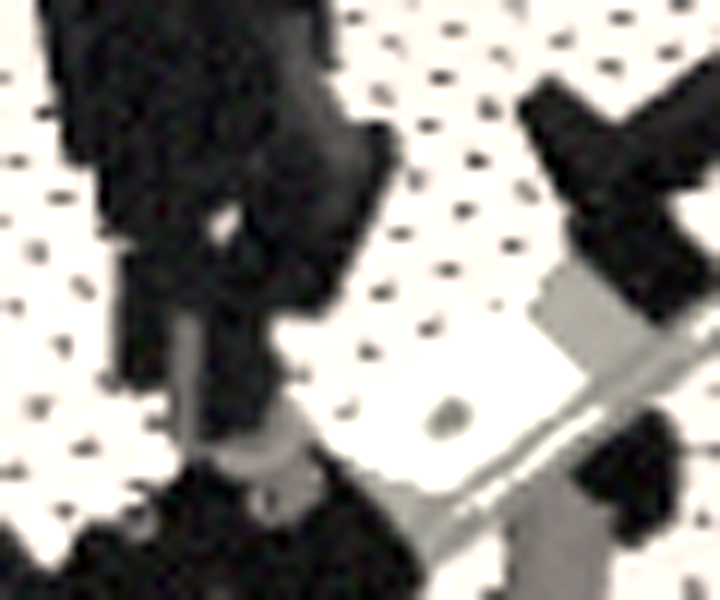

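Emit:
{"api": "drive_tool", "payload": {
  "motion": [
    [5,[2,0,-1],0],
    [5,[4,0,-2],0],
    [5,[6,0,-3],0],
    [5,[8,0,-4],0],
    [5,[8,0,-4],0]
  ]
}}

```text
t: 16.65
position: [0.5492, 0.153, 0.1886]
tool_rot: [[-0.001, 0.989, -0.15], [0.0, -0.15, -0.989], [-1.0, -0.001, 0.0]]
force: [-0.4, 1.2, -0.9]
grip_width: 0.0209
```

```bash
python3 near.py u
```

```text
16.7 [0.54928895 0.15289235 0.1887995 ] F rail [ 0.4 -0.1 -0.4] grasp rel hole (rail mm) [-0.1  0.3 44. ] 0.02113105879650755
26 [[266.0, 471.0], [315.0, 564.0], [292.0, 490.0]]
30 [[275.0, 465.0], [332.0, 552.0], [292.0, 490.0]]
```

View pics/uz.png

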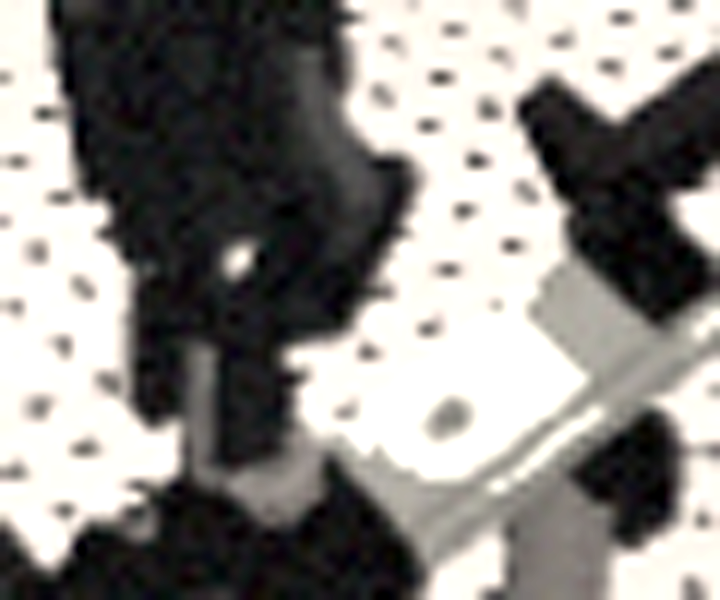

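Emit:
{"api": "drive_tool", "payload": {
  "motion": [
    [5,[2,0,-1],0],
    [5,[4,0,-2],0],
    [5,[6,0,-3.5],0],
    [5,[8,0,-4.5],0],
    [5,[8,0,-4.5],0]
  ]
}}

```text
t: 17.2
position: [0.5501, 0.1548, 0.1827]
tool_rot: [[0.0, 0.988, -0.152], [-0.002, -0.152, -0.988], [-1.0, 0.0, 0.002]]
force: [-2.8, -4.5, 10.5]
grip_width: 0.0213
```

```bash
python3 near.py v
```

```text
17.25 [0.55012982 0.1548425  0.18273721] F rail [ 0.6  1.9 10.5] grasp rel hole (rail mm) [-1.4 -0.2 37.7] 0.021108074807127602
26 [[274.0, 493.0], [323.0, 586.0], [292.0, 490.0]]
30 [[283.0, 487.0], [340.0, 574.0], [292.0, 490.0]]
```

View pics/vz.png

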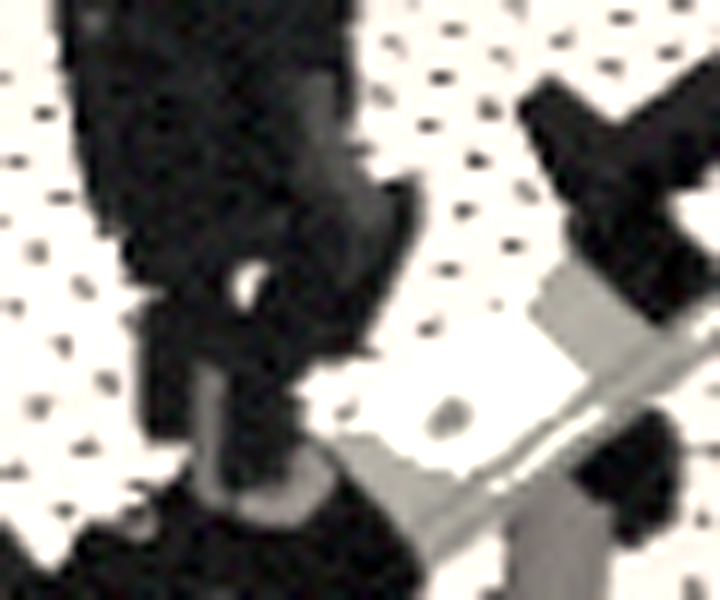

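Emit:
{"api": "drive_tool", "payload": {
  "motion": [
    [5,[0.7,0,-0.4],0],
    [5,[1.3,0,-0.7],0],
    [5,[1.3,0,-0.7],0]
  ]
}}

```text
t: 17.55
position: [0.5504, 0.1544, 0.1822]
tool_rot: [[0.001, 0.988, -0.152], [-0.003, -0.152, -0.988], [-1.0, 0.001, 0.003]]
force: [-4.1, -6.1, 11.9]
grip_width: 0.021
```

```bash
python3 near.py w
```

```text
17.6 [0.55040112 0.15446877 0.1821554 ] F rail [ 1.1  3.5 13.9] grasp rel hole (rail mm) [-2.  -0.5 37.4] 0.02133996378112853
26 [[274.0, 496.0], [322.0, 589.0], [292.0, 490.0]]
30 [[282.0, 490.0], [339.0, 577.0], [292.0, 490.0]]
```

View pics/wz.png

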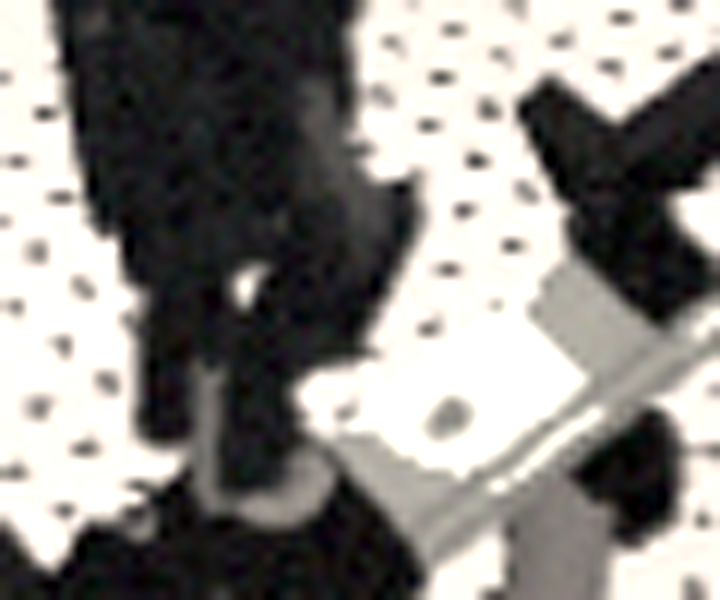

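Emit:
{"api": "drive_tool", "payload": {
  "motion": [
    [60,[-2,0,0],0],
    [60,[-2,0,0],0],
    [60,[-2,0,0],0],
    [60,[-25,0,0],0],
    [60,[-70,0,0],0],
    [60,[-90,10,45],0],
    [60,[-90,20,95],0],
    [60,[-90,30,145],0]
  ]
}}

```text
t: 18.4
position: [0.5584, 0.0115, 0.2704]
tool_rot: [[0.002, 0.989, -0.147], [0.0, -0.147, -0.989], [-1.0, 0.002, -0.001]]
force: [0.4, 0.2, -0.4]
grip_width: 0.0512
```

Emit:
{"api": "drive_tool", "payload": {
  "motion": [
    [60,[0,10,50],0],
    [60,[0,10,90],0],
    [60,[0,10,90],0],
    [60,[0,10,90],0]
  ]
}}

```text
t: 18.8
position: [0.5541, -0.0791, 0.2693]
tool_rot: [[-0.001, 0.988, -0.153], [0.0, -0.153, -0.988], [-1.0, -0.001, -0.0]]
force: [0.2, 0.8, 0.5]
grip_width: 0.0512
```

```bash
python3 look.py x "{'top':(190,180),'scene':(250,130)}"
python3 - <<'E'
from fit import *
C=pickle.load(open('x.pkl','rb'))
H=rail(.04,0,.024);a=Rrail(RYAW)[:,2]
ims=[]
for n,(x,y) in (('top',(190,195)),('scene',(270,155))):
  ims.append(cv2.resize(C[n]['pixels'][y:y+50,x:x+50],None,fx=8,fy=8,interpolation=cv2.INTER_CUBIC))
  q=proj(C[n],[rail(.08,0,.012),H,H+a*.004,H+a*.016,H+a*.044]);print(n,((q-[x,y]+.5)*8).round().tolist())
im=np.hstack(ims); im=np.clip(im.astype(float)*1.5,0,255).astype(np.uint8)
cv2.imwrite('pics/x2.png',im)
E
```

```text
top [[97.0, 212.0], [250.0, 231.0], [256.0, 232.0], [273.0, 234.0], [316.0, 240.0]]
scene [[342.0, 197.0], [235.0, 247.0], [230.0, 239.0], [216.0, 217.0], [181.0, 163.0]]
```

View pics/x2.png

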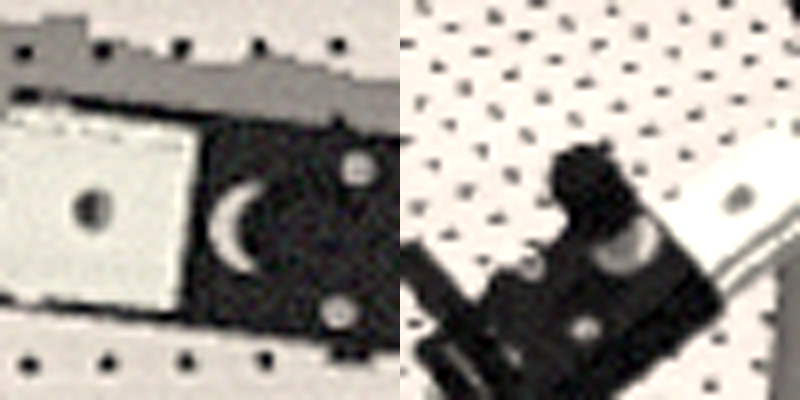

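View pics/xscene.png

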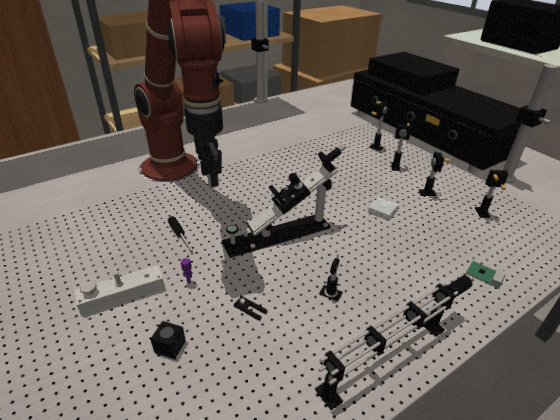

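```bash
python3 - <<'E'
from workcell import robot
s=robot.read_state();print(s['t'],s['force'].round(1));print(robot.sign_off())
E
```

```text
18.9 [-0.1  0.6 -0.2]
the job is handed in; nothing more can be done
None
```

The job is handed in at t = 18.9 s of the 67 s allowed. The carrier's hole is over the middle index hole and the index pin is through both holes.

**What I did**
- Gripped the lens plate by its sides and slid the carrier about 79 mm up the rail.
- Took the black-knobbed pin from the stand. The tool can only turn about its own axis, so I tilted the pin to about 26–29° in the grip by leaning it on the rim of its well.
- Guided the pin's nose into the hole with the scene camera and pushed until it stopped against 10–14 N along the pin, then released and backed away.

**Last checks**
- **Carrier:** both cameras put its hole within about 1 mm of the middle index hole after the slide. Its front edge showed no movement in the top view after insertion.
- **Pin:** the flange and knob appear within about 1 mm of where a fully seated pin should project.
- **Arm:** clear of everything, with force readings below 1 N.
- **Other things:** the purple look-alike, the thumbscrew, the gauge pin and the bystanders in view of the scene camera look unmoved in its last picture. I judged that by eye and did not measure it.

**Disagreements**
- The two estimates of the pin's tilt before insertion differed: 24.5° from direct triangulation and 29° from the fit. The pin squared itself as it went into the holes.
- The rail height fitted at 110 mm instead of the stated 112 mm, which is within the camera calibration tolerance.
- The arm hid the top camera's view during insertion, so that step relied on the scene camera and the force readings alone.

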